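# Size a hub disc in the stepped gauge

## Robot

A 6-joint arm with a two-finger parallel gripper is mounted at the origin on the work surface; the furniture and walls round the work are solid. World frame = base frame: x ahead of the robot, y to its left, z up, the work surface at z = 0. Lengths are in m, angles in rad, forces in N, time in s.
With the tool pointing down it reaches from about 0.225 to 0.725 m from the base axis. Payload 3.1 kg.
Tool frame: the origin (TCP) lies at the very end of the fingers, on their centre line; the grasp point (between the pads) lies 19 mm behind it; z points along the fingers, y is the line along which they close (so a half turn about z gives the same grasp; the last joint's range is limited). The gripper opens to 85 mm and grips with 20 to 120 N. Pads are 22 mm wide; open, the fingers measure 114 mm over their backs; the gripper's body (76 mm by 85 mm) begins 54 mm behind the grasp point. The pads swing forward as they close: fully open they stand 13 mm farther back than shut.
Start: joints at [1.151, 0.048, 0.099, 1.622, 0, 1.443], TCP at [0.151, 0.503, 0.231] pointing down, gripper open.
Joint ranges: [-2.91, 2.91], [-0.99, 1.94], [-1.21, 1.42], [-2.12, 2.29], [-1.49, 1.47], [-3.14, 3.14]. Speed limits (rad/s): [2.79, 2.79, 3.14, 3.14, 3.14, 3.14].

## Interface

Orientations are given as a unit quaternion [x, y, z, w].
In Python, from cell import * gives the robot as it stands. The module is installed in compiled form; this text tells all that it offers.
- The arm moves only by the tool step_arm, never from a script. Its argument "moves" is a list of rows, each an object of numbers: "tx", "ty", "tz": the shift along the tool's x, y, z in cm; "roll": the turn about the tool's z in degrees. A call has 1 to 5 rows; each row is the pose to reach, as a shift and turn from the pose commanded when the call began, along the tool's axes at that moment; what a row does not reach only later rows make up. A row lasts 1/10 s, in which the tool goes at most 50 mm and 8.59 degrees, less where a joint would pass 70% of its speed; a pose out of reach is approached as far as the arm can. A call with a gripper value outside its range is refused whole. "gripper" is the closure in counts, from 0 (fully open) to 255 (shut), set as the call begins (left out, the last holds). The fingers move at their own pace and stop on an object; "force" is the grip in N (left out, the last holds). Time passes only in rows, so rows that repeat a pose let the fingers close. It gives the time, the measured TCP pose, the force, the opening and the grip force at its end, in the units of the state.
- get_state(): the state, without advancing time (a new reading comes with each control period).
- grab_frame(name): name is "side" or "top" or "wrist"; returns a dict with "img" (480x640x3 uint8, red, green, blue), "fx", "fy", "cx", "cy" (pixels), "cam_to_world" (4x4, takes a point from camera to world coordinates); the wrist camera has in their place "hand_eye" (4x4, takes a point from camera to tool coordinates, whose origin is the TCP and whose axes are the flange's). Camera axes: x right, y down, z forward; pixel columns grow to the right and rows downward; lengths in m; the calibration is good to about 2 mm. A picture is of the moment at which its call begins: read the wrist's pose just before it. There is no depth.
- close_job(): hands the job in; it is judged then, once.
Trained networks look in the newest picture that a camera, given by its name, has taken for a name from the list of things; names that differ only in an ending like _2 or _b are one class to them, and where a whole thing is asked for, a point or a joint stands for the part that bears it (a point fixed in the world has none). Each returns a list of dicts, best first, with "p" (0 to 1); they miss things now and then, are a little off and sometimes report something else, mostly with a low value. They report only what shows in the picture. A call takes as long as a camera call. They do not tell look-alikes from the thing itself.
- recognise(camera, name): "at" ([column, row] in pixels, amid what is visible of it).
- spot_point(camera, name): "at" ([column, row] in pixels: a listed point, or the origin of a listed thing).
The state is a dict: "clock": time; "q": joint angles; "qd": joint speeds; "joint_efforts": joint torques, N m; "ee_pos": TCP position; "tcp_rot": TCP orientation; "wrist_force": force on the tool from outside, world axes, zero at the start; "ft_torque": the same for the moment, N m; "finger_gap": opening from 0.0 (shut) to 1.0 (fully open); "grip_force": force on a finger pad.
Only numpy, scipy, OpenCV 4.12 (cv2) and the standard library are available. Lean on these libraries where they do the work, as an engineer would, in place of code of your own. Each camera call takes 0.05 s, during which the arm holds its last target. There are 200 camera calls.

## Task

Find the size of the steel disc with the hub on the stepped gauge, working from the smallest well upward: first set it down over the smallest well, which will be too small, then move it up to the next well, where it drops in. Leave it there, sitting flat on the bottom of the middle well, and let go.

Things in the scene. Friction and masses are not known exactly. Their poses are not given: they have to be found in the camera images.
- hub_disc: bare steel disc: round flange 48 mm in diameter, 16 mm thick, at the bottom; on it a hub 28 mm in diameter, 42 mm tall (58 mm in all; bore in its top). 0.3 kg, loose. Origin at the centre of its underside, z up. Stands upright on a fixed plywood board 30 mm thick, left on the bench. Grip the hub from above. Not the plain spacer tube without a flange, nor the black tape roll, near it.
- gauge: stepped gauge: flat wooden board 116 x 240 x 44 mm fixed to the bench, with a row of three round wells 14 mm deep, 36, 64 and 90 mm in diameter. Origin at the centre of its underside, z up; wells centred along its y axis at +89.5 mm (36 mm well), +27 mm (64 mm) and -62.5 mm (90 mm). Top face 44 mm, bottoms of the wells 30 mm above the bench.
- well_small (a point): centre of the mouth of the smallest well (36 mm in diameter), at the level of the gauge's top face, 44 mm above the bench; the 48 mm flange rests over it on the top face and does not enter
- well_middle (a point): centre of the mouth of the middle well (64 mm in diameter, 14 mm deep), at the level of the gauge's top face; the flange enters with 8 mm to spare all round and stands 2 mm proud of the top face when on the bottom
Mind the look-alikes: they are no part of the job. What is shaped like the hub_disc but blue or orange is not meant.

How it is judged:
By the outcome, as a careful person would: the job done as asked, in the order asked, and still so for the second after the job is handed in, with the robot touching nothing.
It also fails if it takes over 40 s, if anything falls off the work surface, if the arm or the gripper's body presses on something with over 40 N, if the wrist force passes 120 N, or if a joint passes its speed limit or range.

## Working session

There is one attempt and no reset: what is moved stays moved. The work goes in short steps, Python scripts to look and compute and a tool call to move; the robot and the scene stay as the last step left them, time stands still between calls to the robot, and variables do not carry over. Pictures are saved under pics/ and viewed, at most 10 in all, crops included, and the job is handed in when it is done.

Besides the shell and the picture viewer there is one more tool, called after "Call:" as name([rows], argument=value, ...), one row to a line, values as JSON. step_arm: Moves the arm, as the interface text tells. Its arguments: {"type":"object","properties":{"moves":{"type":"array","items":{"type":"object","properties":{"tx":{"type":"number"},"ty":{"type":"number"},"tz":{"type":"number"},"roll":{"type":"number"}}}},"gripper":{"type":"number"},"force":{"type":"number"}},"required":["moves"]}

```bash
mkdir -p pics; cat > h.py <<'E'
from cell import *
import numpy as np, cv2
from scipy.spatial.transform import Rotation as R
def snap(n):
    s=get_state(); f=grab_frame(n)
    if n=="wrist":
        T=np.eye(4); T[:3,:3]=R.from_quat(s["tcp_rot"]).as_matrix(); T[:3,3]=s["ee_pos"]
        f["cam_to_world"]=T@np.array(f["hand_eye"])
    return f,s
def ray(f,p,z):
    M=np.array(f["cam_to_world"]); d=M[:3,:3]@[(p[0]-f["cx"])/f["fx"],(p[1]-f["cy"])/f["fy"],1]
    o=M[:3,3]; return np.round(o+d*(z-o[2])/d[2],4)
def proj(f,P):
    M=np.linalg.inv(np.array(f["cam_to_world"])); c=M[:3,:3]@P+M[:3,3]
    return np.round([f["fx"]*c[0]/c[2]+f["cx"],f["fy"]*c[1]/c[2]+f["cy"]],1)
def save(f,name): cv2.imwrite("pics/"+name,cv2.cvtColor(f["img"],cv2.COLOR_RGB2BGR))
E
python3 - <<'E'
from h import *
for c in ("top","side","wrist"):
    f,s=snap(c); save(f,c+"1.png")
    print(c,np.round(np.array(f["cam_to_world"]),3).tolist())
    for n,z in (("hub_disc",.03),("gauge",0),("well_small",.044),("well_middle",.044)):
        for d in spot_point(c,n)[:5]: print(n,round(d["p"],2),np.round(d["at"]),ray(f,d["at"],z))
    for d in recognise(c,"hub_disc")[:5]: print("rec",round(d["p"],2),np.round(d["at"]),ray(f,d["at"],.06))
print(s)
E
```

```text
top [[0.011, -0.984, 0.178, 0.351], [-1.0, -0.015, -0.016, 0.017], [0.019, -0.177, -0.984, 0.971], [0.0, 0.0, 0.0, 1.0]]
hub_disc 0.97 [182. 278.] [0.4521 0.2108 0.03  ]
hub_disc 0.61 [312. 326.] [0.3793 0.0011 0.03  ]
hub_disc 0.58 [451. 262.] [ 0.4853 -0.2249  0.03  ]
gauge 0.89 [317. 231.] [ 0.5393 -0.0064  0.    ]
gauge 0.31 [301. 227.] [0.546  0.0213 0.    ]
well_small 0.71 [261. 235.] [0.5222 0.0845 0.044 ]
well_small 0.51 [182. 280.] [0.4483 0.2079 0.044 ]
well_middle 0.75 [305. 229.] [0.5333 0.0141 0.044 ]
rec 0.65 [457. 261.] [ 0.4822 -0.2259  0.06  ]
rec 0.61 [182. 276.] [0.452  0.2041 0.06  ]
rec 0.58 [310. 328.] [0.3747 0.0046 0.06  ]
side [[-0.947, -0.172, 0.27, 0.266], [-0.32, 0.531, -0.785, 0.691], [-0.008, -0.83, -0.558, 0.565], [0.0, 0.0, 0.0, 1.0]]
hub_disc 0.91 [372. 216.] [ 0.4733 -0.1924  0.03  ]
hub_disc 0.84 [313. 358.] [0.4544 0.2045 0.03  ]
hub_disc 0.6 [402. 298.] [0.3643 0.0381 0.03  ]
gauge 0.72 [311. 277.] [ 0.5342 -0.0044  0.    ]
well_small 0.77 [298. 285.] [0.5256 0.0746 0.044 ]
well_middle 0.67 [306. 262.] [0.5367 0.011  0.044 ]
rec 0.77 [311. 350.] [
[... 219 characters left out ...]
0, 0.0, 1.0]]
{'clock': 0.6, 'q': array([1.15119713e+00, 4.79843783e-02, 9.92312361e-02, 1.62199692e+00,
       1.45336069e-05, 1.44301777e+00]), 'qd': array([-0.000712  ,  0.00087741,  0.00048018, -0.00249715, -0.00107022,
        0.0001161 ]), 'joint_efforts': array([-3.45032258e-04, -3.38362992e+01,  3.19936931e+01,  1.15706465e-03,
       -1.38806813e-04, -1.64443200e-06]), 'ee_pos': array([0.15104006, 0.50281063, 0.23133538]), 'tcp_rot': array([ 1.45393139e-01,  9.89373961e-01,  2.42341511e-05, -7.44385381e-07]), 'wrist_force': array([-0.05783465, -0.58686893,  0.49195205]), 'ft_torque': array([-0.00161718,  0.02394861,  0.06083642]), 'grip_force': 0.0, 'finger_gap': 0.9992245279171282}
```

View pics/top1.png

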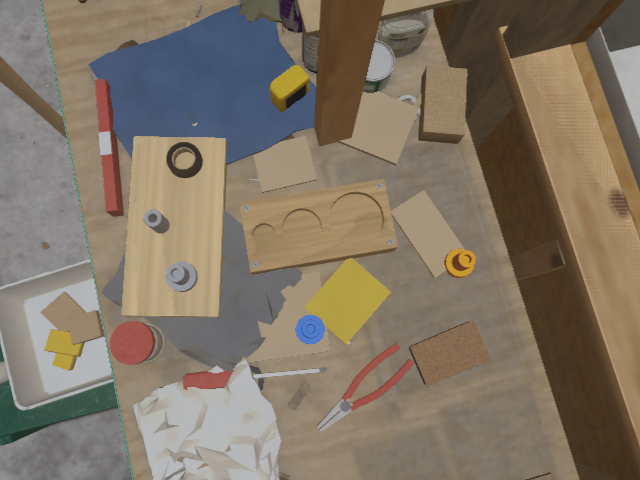

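View pics/side1.png

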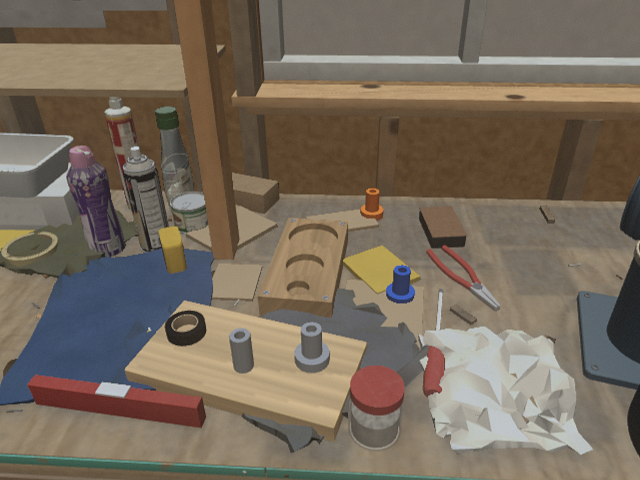

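Pictures: the steel hub disc is at top (181,277) and side (312,350). Candidates for it (top view): steel hub disc (181,277), steel spacer tube without flange (154,219), black tape roll (184,160), blue copy (310,329), orange copy (460,262). I choose (181,277): grey steel, flange and hub, standing on the plywood. The gauge is centred near (318,228), with its small well at (262,235) and middle well at (303,225).

```bash
python3 - <<'E'
from h import *
a=cv2.imread("pics/top1.png")[130:320,110:400]; b=cv2.imread("pics/side1.png")[200:390,150:440]
cv2.imwrite("pics/crop1.png",cv2.resize(np.vstack([a,b]),None,fx=1.55,fy=1.55,interpolation=cv2.INTER_CUBIC))
s=get_state(); t=np.array([.453,.208,.2])
print(R.from_quat(s["tcp_rot"]).as_matrix().T@(t-s["ee_pos"])*100)
E
```

```text
[-37.40144313 -19.54963092   3.13231974]
```

View pics/crop1.png

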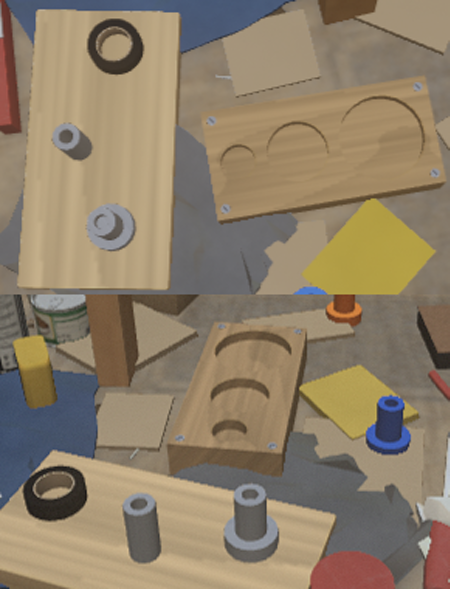

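The crop confirms it: the grey part at crop (110,227)/(250,525) has both flange and hub, while the tube at (70,140) has no flange.

Call:
step_arm([
  {"tx": -4,"ty": -2.1},
  {"tx": -8,"ty": -4.2},
  {"tx": -12.5,"ty": -6.5},
  {"tx": -17,"ty": -8.9},
  {"tx": -21,"ty": -11},
])

```text
validation failed for argument at $.mo...
```

Call:
step_arm([
  {"tx": -4.1,"ty": -2.1},
  {"tx": -8.2,"ty": -4.3},
  {"tx": -12.3,"ty": -6.4,"tz": 1},
  {"tx": -16.4,"ty": -8.6,"tz": 2},
  {"tx": -16.4,"ty": -8.6,"tz": 2},
])

```text
validation failed for argument at $.mo...
```

```bash
cat > look.py <<'E'
from h import *
import sys
f,s=snap("wrist"); save(f,sys.argv[1])
print(s["clock"],np.round(s["ee_pos"],4),np.round(s["tcp_rot"],3),np.round(s["wrist_force"],1),s["finger_gap"],s["grip_force"])
for a in sys.argv[2:]:
    n,z=a.split(":")
    for d in spot_point("wrist",n)[:3]:
        w=ray(f,d["at"],float(z)); m=R.from_quat(s["tcp_rot"]).as_matrix()
        print(n,round(d["p"],2),np.round(d["at"]),w,"tool cm",np.round(m.T@(w-s["ee_pos"])*100,2))
E
python3 look.py w2.png hub_disc:.03 well_small:.044 well_middle:.044 gauge:0
```

```text
0.9 [0.151  0.5028 0.2313] [ 0.145  0.989  0.    -0.   ] [0.4 0.1 0.3] 0.9986250738569202 0.0
```

View pics/w2.png

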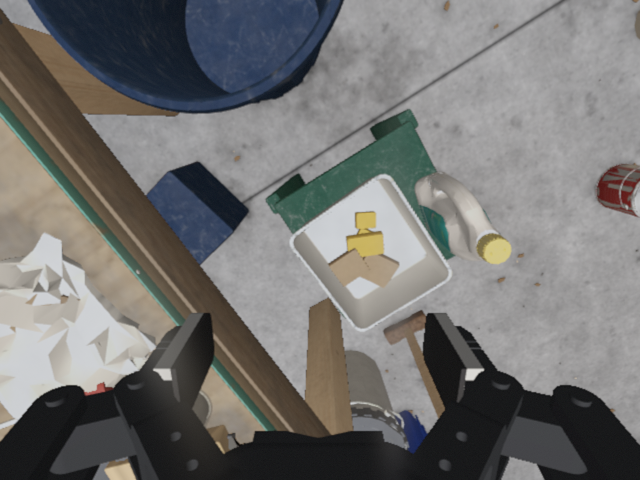

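The moves were refused, so the arm has not moved; the picture shows the floor beyond the bench edge. I'll retry with every field filled in.

Call:
step_arm([
  {"tx": -4,"ty": -2.1,"tz": 0,"roll": 0},
  {"tx": -8,"ty": -4.2,"tz": 0,"roll": 0},
  {"tx": -12.5,"ty": -6.5,"tz": 0,"roll": 0},
  {"tx": -17,"ty": -8.9,"tz": 0,"roll": 0},
  {"tx": -21,"ty": -11,"tz": 0,"roll": 0},
])

```text
clock: 1.65
ee_pos: [0.3217, 0.3355, 0.2315]
tcp_rot: [0.145, 0.989, 0.0, 0.0]
wrist_force: [0.6, -0.1, 0.9]
finger_gap: 0.998
grip_force: 0.0
```

Call:
step_arm([
  {"tx": -4.1,"ty": -2.1,"tz": 0,"roll": 0},
  {"tx": -8.2,"ty": -4.3,"tz": 0,"roll": 0},
  {"tx": -12.3,"ty": -6.4,"tz": 1,"roll": 0},
  {"tx": -16.4,"ty": -8.6,"tz": 2,"roll": 0},
  {"tx": -16.4,"ty": -8.6,"tz": 2,"roll": 0},
], gripper=60)

```text
clock: 2.15
ee_pos: [0.4554, 0.2032, 0.2092]
tcp_rot: [0.149, 0.989, -0.001, -0.0]
wrist_force: [0.6, -0.0, -1.2]
finger_gap: 0.767
grip_force: 0.0
```

```bash
python3 look.py w3.png hub_disc:.03 well_small:.044 well_middle:.044 gauge:0
```

```text
2.15 [0.4554 0.2032 0.2092] [ 0.149  0.989 -0.001 -0.   ] [ 0.6 -0.  -1.2] 0.7672666467746178 0.0
hub_disc 0.7 [ 97. 189.] [0.3745 0.0226 0.03  ] tool cm [  2.41 -19.59  17.98]
hub_disc 0.68 [323. 214.] [0.4555 0.2067 0.03  ] tool cm [ 0.09  0.39 17.92]
well_small 0.69 [218. 321.] [0.5221 0.0813 0.044 ] tool cm [-9.97 -9.64 16.54]
well_middle 0.91 [162. 346.] [0.5321 0.0183 0.044 ] tool cm [-12.78 -15.36  16.56]
gauge 0.98 [161. 333.] [ 0.5385 -0.005   0.    ] tool cm [-14.08 -17.39  20.96]
```

View pics/w3.png

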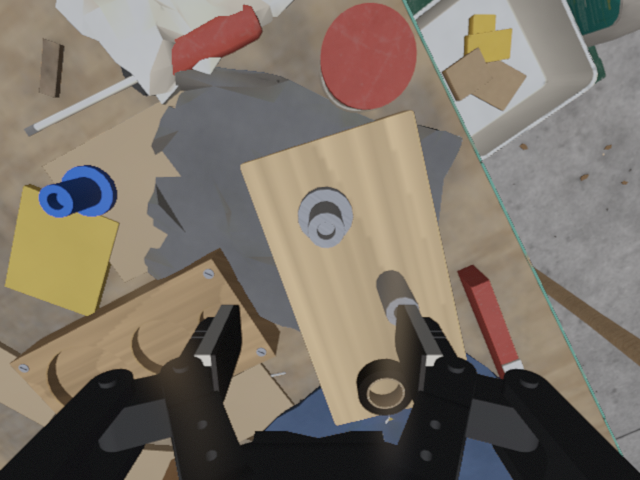

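The wrist view shows the steel disc's hub top at (326,228) and its flange around (326,217). The tube is clear to the lower right at (395,295).

```bash
python3 - <<'E'
from h import *
f,s=snap("wrist"); m=R.from_quat(s["tcp_rot"]).as_matrix()
print(s["ee_pos"],ray(f,(326,228),.088),ray(f,(326,217),.046))
P=np.array([.4547,.207,.0])
for z in (.03,.046,.088): print(proj(f,P+[0,0,z]))
print(m.T@(P+[0,0,.054]-s["ee_pos"])*100)
g=cv2.cvtColor(f["img"],cv2.COLOR_RGB2GRAY)[170:270,280:370]
for c in (cv2.HoughCircles(cv2.resize(g,None,fx=4,fy=4,interpolation=cv2.INTER_CUBIC),cv2.HOUGH_GRADIENT,1,40,param1=120,param2=25,minRadius=25,maxRadius=130) or [[]])[0] if False else []: print(c)
E
```

```text
[0.45223736 0.20847344 0.21184342] [0.4496 0.2146 0.088 ] [0.4521 0.2148 0.046 ]
[318.1 217.6]
[318.2 222.3]
[318.4 237. ]
[-0.2749795  -0.08061217 15.7843496 ]
```

```bash
python3 look.py w4.png hub_disc:.03; python3 - <<'E'
import cv2
a=cv2.imread("pics/w4.png")[150:270,250:400]
cv2.imwrite("pics/w4c.png",cv2.resize(a,None,fx=4,fy=4,interpolation=cv2.INTER_CUBIC))
E
```

```text
2.45 [0.4522 0.2087 0.212 ] [0.144 0.99  0.    0.   ] [0.4 0.2 0.2] 0.7688342344122575 0.0
hub_disc 0.79 [ 92. 190.] [0.3735 0.0221 0.03  ] tool cm [  2.23 -20.14  18.18]
hub_disc 0.58 [318. 216.] [0.4532 0.2078 0.03  ] tool cm [-0.11 -0.07 18.2 ]
```

View pics/w4c.png

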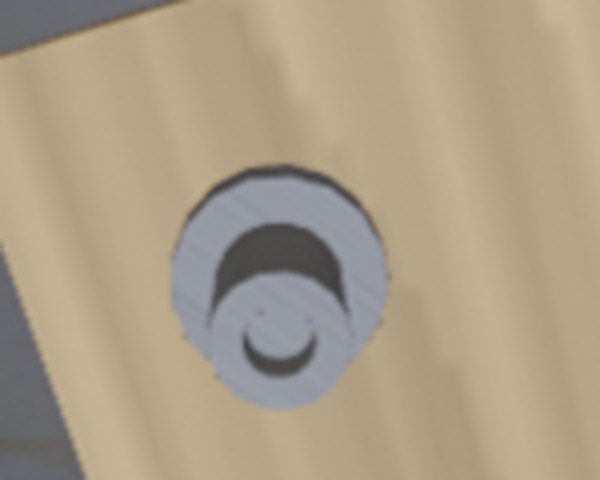

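The crop shows the hub top at (320,235) and the flange at (320,221), so the disc lies 2 mm from the tool axis. I'll go down and grip.

Call:
step_arm([
  {"tx": -0.2,"ty": 0,"tz": 4,"roll": 0},
  {"tx": -0.2,"ty": 0,"tz": 8,"roll": 0},
  {"tx": -0.2,"ty": 0,"tz": 12,"roll": 0},
  {"tx": -0.2,"ty": 0,"tz": 14.5,"roll": 0},
  {"tx": -0.2,"ty": 0,"tz": 15.6,"roll": 0},
])

```text
clock: 3.05
ee_pos: [0.4519, 0.207, 0.0522]
tcp_rot: [0.145, 0.989, -0.001, -0.002]
wrist_force: [-0.9, 0.3, -0.6]
finger_gap: 0.764
grip_force: 0.0
```

Call:
step_arm([
  {"tx": 0,"ty": 0,"tz": 0,"roll": 0},
  {"tx": 0,"ty": 0,"tz": 0,"roll": 0},
])

```text
clock: 3.25
ee_pos: [0.4557, 0.2076, 0.0569]
tcp_rot: [0.145, 0.989, 0.001, 0.001]
wrist_force: [0.3, -0.6, 0.3]
finger_gap: 0.767
grip_force: 0.0
```

Call:
step_arm([
  {"tx": 0,"ty": 0,"tz": 0,"roll": 0},
  {"tx": 0,"ty": 0,"tz": 0,"roll": 0},
  {"tx": 0,"ty": 0,"tz": 0,"roll": 0},
  {"tx": 0,"ty": 0,"tz": 0,"roll": 0},
  {"tx": 0,"ty": 0,"tz": 0,"roll": 0},
], gripper=255, force=50)

```text
clock: 3.75
ee_pos: [0.4563, 0.2075, 0.0572]
tcp_rot: [0.145, 0.989, 0.001, 0.002]
wrist_force: [-0.5, 1.0, 6.2]
finger_gap: 0.317
grip_force: 49.4
```

Call:
step_arm([
  {"tx": 0,"ty": 0,"tz": -2,"roll": 0},
  {"tx": 0,"ty": 0,"tz": -5,"roll": 0},
  {"tx": 0,"ty": 0,"tz": -8,"roll": 0},
  {"tx": -2,"ty": -2,"tz": -8,"roll": 0},
  {"tx": -4,"ty": -4,"tz": -8,"roll": 0},
])

```text
clock: 4.25
ee_pos: [0.482, 0.157, 0.1359]
tcp_rot: [0.144, 0.99, 0.0, 0.001]
wrist_force: [0.5, -1.3, -3.2]
finger_gap: 0.312
grip_force: 50.1
```

Call:
step_arm([
  {"tx": 0,"ty": 0,"tz": 0,"roll": 0},
  {"tx": 0,"ty": 0,"tz": 0,"roll": 0},
  {"tx": 0,"ty": 0,"tz": 0,"roll": 0},
])

```text
clock: 4.55
ee_pos: [0.4805, 0.1573, 0.1343]
tcp_rot: [0.145, 0.989, -0.0, -0.001]
wrist_force: [-0.3, -0.3, -3.0]
finger_gap: 0.31
grip_force: 50.1
```

```bash
python3 look.py w5.png well_small:.044 well_middle:.044 gauge:0
```

```text
4.55 [0.4805 0.1573 0.1343] [ 0.145  0.989 -0.    -0.001] [-0.3 -0.3 -3. ] 0.30989729801415966 50.084490180015564
well_small 0.81 [233. 332.] [0.5237 0.0784 0.044 ] tool cm [-6.43 -6.31  9.02]
well_middle 0.84 [164. 364.] [0.5348 0.0195 0.044 ] tool cm [ -9.18 -11.63   9.01]
gauge 0.81 [158. 346.] [ 0.5407 -0.0085  0.    ] tool cm [-10.56 -14.14  13.41]
```

View pics/w5.png

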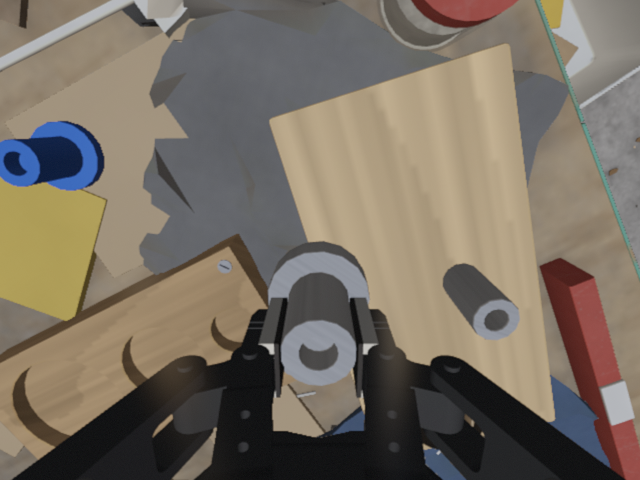

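The disc hangs upright in the grip at (320,320), and the gauge is to the lower left. I'll check the combined gauge estimate with an overlay.

```bash
python3 - <<'E'
from h import *
f,s=snap("top"); w,s=snap("wrist")
O=np.array([.5385,-.0085,0]); u=np.array([-.167,.986,0]); v=np.array([.986,.167,0]); out=[]
for g in (f,w):
    im=cv2.cvtColor(g["img"],cv2.COLOR_RGB2BGR)
    im=cv2.resize(im,None,fx=3,fy=3,interpolation=cv2.INTER_CUBIC)
    def dr(P): cv2.polylines(im,[np.array([proj(g,p)*3 for p in P]).astype(int)],True,(0,0,255),1)
    dr([O+[0,0,.044]+a*.058*v+b*.12*u for a,b in((1,1),(1,-1),(-1,-1),(-1,1))])
    for c,r in((.0895,.018),(.027,.032),(-.0625,.045)):
        dr([O+[0,0,.044]+c*u+r*(np.cos(t)*u+np.sin(t)*v) for t in np.linspace(0,6.28,40)])
    out.append(im)
a=out[0][500:860,660:1260]; b=out[1][690:1400,0:900]
b=cv2.resize(b,(300,236)); a=cv2.resize(a,(600,360))
cv2.imwrite("pics/ov.png",np.vstack([a,cv2.copyMakeBorder(b,0,0,0,300,cv2.BORDER_CONSTANT)]))
m=R.from_quat(s["tcp_rot"]).as_matrix()
for c in (.0895,.027): print(O+c*u, m.T@(O+c*u+[0,0,.12]-s["ee_pos"])*100)
E
```

```text
[0.5235535 0.079747  0.       ] [-6.29358417 -6.24567972  1.51291043]
[0.533991 0.018122 0.      ] [ -9.06039713 -11.85019272   1.51229224]
```

View pics/ov.png

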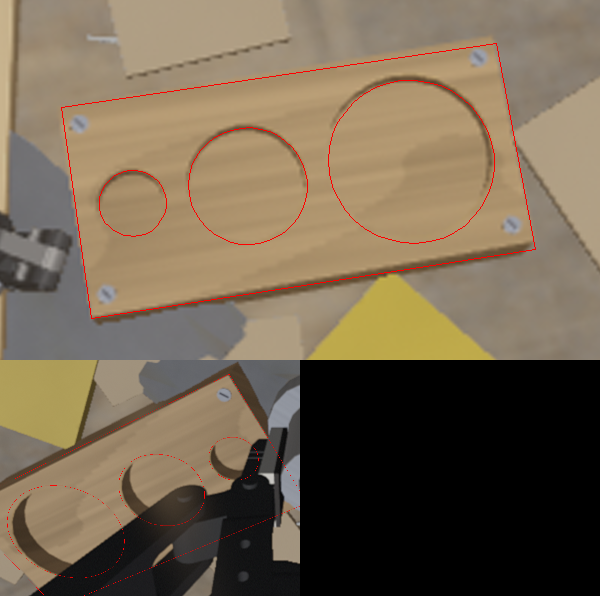

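The overlay matches the rim and the wells. Next I move over the small well and lower.

Call:
step_arm([
  {"tx": -2.5,"ty": -2.5,"tz": 0,"roll": 0},
  {"tx": -5,"ty": -5,"tz": 0,"roll": 0},
  {"tx": -6.3,"ty": -6.2,"tz": 0,"roll": 0},
  {"tx": -6.3,"ty": -6.2,"tz": 2,"roll": 0},
  {"tx": -6.3,"ty": -6.2,"tz": 4.5,"roll": 0},
])

```text
clock: 5.35
ee_pos: [0.526, 0.0793, 0.0917]
tcp_rot: [0.146, 0.989, 0.001, 0.002]
wrist_force: [0.3, 0.6, -2.7]
finger_gap: 0.313
grip_force: 50.1
```

Call:
step_arm([
  {"tx": 0,"ty": 0,"tz": 0.5,"roll": 0},
  {"tx": 0,"ty": 0,"tz": 0.8,"roll": 0},
  {"tx": 0,"ty": 0,"tz": 1.2,"roll": 0},
  {"tx": 0,"ty": 0,"tz": 1.4,"roll": 0},
  {"tx": 0,"ty": 0,"tz": 1.4,"roll": 0},
])

```text
clock: 5.85
ee_pos: [0.5245, 0.0798, 0.077]
tcp_rot: [0.145, 0.989, 0.0, 0.001]
wrist_force: [-0.1, 0.1, -2.3]
finger_gap: 0.311
grip_force: 50.1
```

Call:
step_arm([
  {"tx": 0,"ty": 0,"tz": 0.2,"roll": 0},
  {"tx": 0,"ty": 0,"tz": 0.4,"roll": 0},
  {"tx": 0,"ty": 0,"tz": 0.5,"roll": 0},
  {"tx": 0,"ty": 0,"tz": 0.5,"roll": 0},
])

```text
clock: 6.25
ee_pos: [0.5241, 0.0796, 0.0713]
tcp_rot: [0.145, 0.989, 0.0, 0.0]
wrist_force: [-0.4, 0.1, -2.7]
finger_gap: 0.313
grip_force: 50.4
```

Call:
step_arm([
  {"tx": 0,"ty": 0,"tz": 0.1,"roll": 0},
  {"tx": 0,"ty": 0,"tz": 0.2,"roll": 0},
  {"tx": 0,"ty": 0,"tz": 0.2,"roll": 0},
])

```text
clock: 6.55
ee_pos: [0.5241, 0.0796, 0.0712]
tcp_rot: [0.145, 0.989, 0.0, 0.0]
wrist_force: [-3.8, -0.9, 5.4]
finger_gap: 0.309
grip_force: 51.2
```

It is in contact at top-face height, so the well is too small as expected. I'll let go, then re-grip.

Call:
step_arm([
  {"tx": 0,"ty": 0,"tz": 0,"roll": 0},
  {"tx": 0,"ty": 0,"tz": 0,"roll": 0},
  {"tx": 0,"ty": 0,"tz": 0,"roll": 0},
  {"tx": 0,"ty": 0,"tz": 0,"roll": 0},
  {"tx": 0,"ty": 0,"tz": 0,"roll": 0},
], gripper=100)

```text
clock: 7.05
ee_pos: [0.5241, 0.0796, 0.0691]
tcp_rot: [0.145, 0.989, 0.0, -0.0]
wrist_force: [-0.9, 0.1, -0.5]
finger_gap: 0.607
grip_force: 0.0
```

```bash
python3 look.py w6.png hub_disc:.044
```

```text
7.05 [0.5241 0.0796 0.0691] [ 0.145  0.989  0.    -0.   ] [-0.9  0.1 -0.5] 0.6069930630211332 0.0
hub_disc 0.92 [94. 39.] [0.3893 0.024  0.044 ] tool cm [11.31 -9.2   2.52]
hub_disc 0.61 [321. 289.] [0.523  0.0801 0.044 ] tool cm [0.11 0.02 2.51]
hub_disc 0.26 [216. 339.] [0.5347 0.0192 0.044 ] tool cm [-2.76 -5.48  2.51]
```

View pics/w6.png

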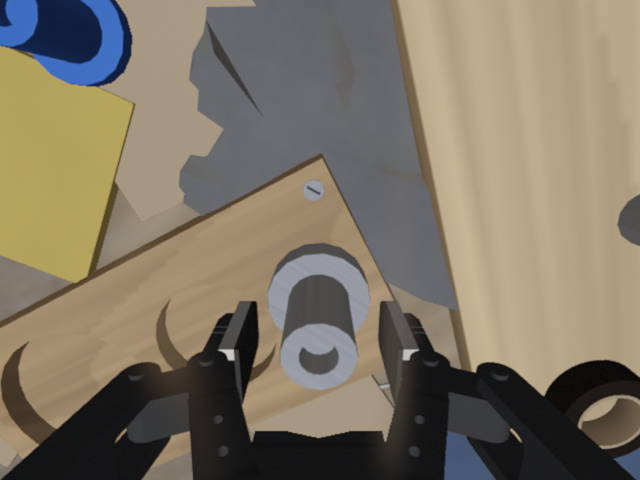

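The disc stands on its own, upright over the small well at (320,289), and hides it; the arcs to the left belong to the middle and large wells. Next: re-grip, lift, and move 62 mm to the middle well.

Call:
step_arm([
  {"tx": 0,"ty": 0,"tz": 0,"roll": 0},
  {"tx": 0,"ty": 0,"tz": 0,"roll": 0},
  {"tx": 0,"ty": 0,"tz": 0,"roll": 0},
  {"tx": 0,"ty": 0,"tz": 0,"roll": 0},
  {"tx": 0,"ty": 0,"tz": 0,"roll": 0},
], gripper=255)

```text
clock: 7.65
ee_pos: [0.5242, 0.0797, 0.0694]
tcp_rot: [0.145, 0.989, 0.0, 0.0]
wrist_force: [0.9, 0.0, -0.1]
finger_gap: 0.313
grip_force: 49.4
```

Call:
step_arm([
  {"tx": 0,"ty": 0,"tz": -1.5,"roll": 0},
  {"tx": 0,"ty": 0,"tz": -3,"roll": 0},
  {"tx": -0.9,"ty": -1.9,"tz": -3,"roll": 0},
  {"tx": -1.9,"ty": -3.8,"tz": -3,"roll": 0},
  {"tx": -2.8,"ty": -5.6,"tz": -3,"roll": 0},
])

```text
clock: 8.15
ee_pos: [0.5354, 0.0172, 0.1009]
tcp_rot: [0.145, 0.989, -0.0, 0.001]
wrist_force: [0.1, 0.1, -2.4]
finger_gap: 0.313
grip_force: 49.6
```

Call:
step_arm([
  {"tx": 0,"ty": 0,"tz": 0,"roll": 0},
  {"tx": 0,"ty": 0,"tz": 0,"roll": 0},
  {"tx": 0,"ty": 0,"tz": 1,"roll": 0},
  {"tx": 0,"ty": 0,"tz": 2,"roll": 0},
  {"tx": 0,"ty": 0,"tz": 2.5,"roll": 0},
])

```text
clock: 8.65
ee_pos: [0.5333, 0.0187, 0.0722]
tcp_rot: [0.145, 0.989, -0.0, -0.002]
wrist_force: [-0.6, 0.8, -3.0]
finger_gap: 0.316
grip_force: 49.8
```

Call:
step_arm([
  {"tx": 0,"ty": 0,"tz": 0.5,"roll": 0},
  {"tx": 0,"ty": 0,"tz": 1,"roll": 0},
  {"tx": 0,"ty": 0,"tz": 1.3,"roll": 0},
  {"tx": 0,"ty": 0,"tz": 1.6,"roll": 0},
  {"tx": 0,"ty": 0,"tz": 1.6,"roll": 0},
])

```text
clock: 9.15
ee_pos: [0.5345, 0.0179, 0.0579]
tcp_rot: [0.145, 0.989, -0.0, -0.0]
wrist_force: [-0.2, 0.2, -4.3]
finger_gap: 0.31
grip_force: 49.8
```

Call:
step_arm([
  {"tx": 0,"ty": 0,"tz": 0.1,"roll": 0},
  {"tx": 0,"ty": 0,"tz": 0.2,"roll": 0},
  {"tx": 0,"ty": 0,"tz": 0.3,"roll": 0},
  {"tx": 0,"ty": 0,"tz": 0.3,"roll": 0},
])

```text
clock: 9.55
ee_pos: [0.535, 0.0179, 0.0555]
tcp_rot: [0.145, 0.989, -0.0, 0.0]
wrist_force: [0.4, 0.1, -2.6]
finger_gap: 0.31
grip_force: 49.8
```

Call:
step_arm([
  {"tx": 0,"ty": 0,"tz": 0.1,"roll": 0},
  {"tx": 0,"ty": 0,"tz": 0.1,"roll": 0},
  {"tx": 0,"ty": 0,"tz": 0.1,"roll": 0},
])

```text
clock: 9.85
ee_pos: [0.5351, 0.0179, 0.0555]
tcp_rot: [0.145, 0.989, -0.0, 0.0]
wrist_force: [-2.2, 0.3, 5.3]
finger_gap: 0.312
grip_force: 50.1
```

The disc is on the bottom: it touches at 0.0555, about 15 mm lower than over the small well. I'll release and retreat straight up.

Call:
step_arm([
  {"tx": 0,"ty": 0,"tz": 0,"roll": 0},
  {"tx": 0,"ty": 0,"tz": 0,"roll": 0},
  {"tx": 0,"ty": 0,"tz": 0,"roll": 0},
  {"tx": 0,"ty": 0,"tz": 0,"roll": 0},
  {"tx": 0,"ty": 0,"tz": 0,"roll": 0},
], gripper=80)

```text
clock: 10.35
ee_pos: [0.5348, 0.0179, 0.0541]
tcp_rot: [0.145, 0.989, -0.0, -0.0]
wrist_force: [-0.5, 0.4, 0.1]
finger_gap: 0.684
grip_force: 0.0
```

Call:
step_arm([
  {"tx": 0,"ty": 0,"tz": -2,"roll": 0},
  {"tx": 0,"ty": 0,"tz": -5,"roll": 0},
  {"tx": 0,"ty": 0,"tz": -9,"roll": 0},
  {"tx": 0,"ty": 0,"tz": -12,"roll": 0},
  {"tx": 0,"ty": 0,"tz": -12,"roll": 0},
])

```text
clock: 10.85
ee_pos: [0.5381, 0.0176, 0.1803]
tcp_rot: [0.145, 0.989, 0.0, 0.005]
wrist_force: [1.1, -0.6, 0.8]
finger_gap: 0.685
grip_force: 0.0
```

Call:
step_arm([
  {"tx": 0,"ty": 0,"tz": 0,"roll": 0},
  {"tx": 0,"ty": 0,"tz": 0,"roll": 0},
  {"tx": 0,"ty": 0,"tz": 0,"roll": 0},
])

```text
clock: 11.15
ee_pos: [0.5336, 0.018, 0.1722]
tcp_rot: [0.145, 0.989, -0.0, -0.002]
wrist_force: [0.1, -0.7, -0.4]
finger_gap: 0.687
grip_force: 0.0
```

```bash
python3 look.py w7.png hub_disc:.03 well_middle:.044
```

```text
11.15 [0.5336 0.018  0.1722] [ 0.145  0.989 -0.    -0.002] [ 0.1 -0.7 -0.4] 0.6865734682650781 0.0
hub_disc 0.73 [321. 225.] [0.5318 0.0196 0.03  ] tool cm [ 0.16  0.11 14.22]
hub_disc 0.67 [240.  29.] [0.3823 0.0066 0.03  ] tool cm [14.11 -5.43 14.28]
hub_disc 0.67 [ 29. 248.] [ 0.4818 -0.2149  0.03  ] tool cm [ -1.79 -23.78  14.23]
```

View pics/w7.png

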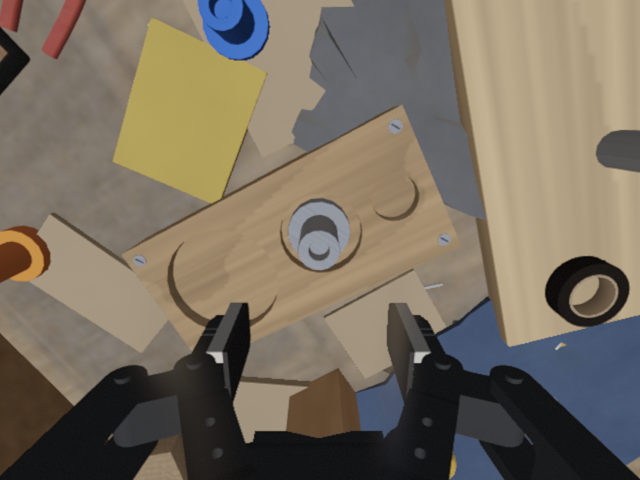

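The disc sits flat and centred in the middle well at (320,235), with the well's rim showing on both sides, and the gripper is clear.

```bash
python3 -c "
from cell import *
print(close_job())"
```

```text
the job is handed in; nothing more can be done
None
```

The steel hub disc was set down over the smallest well, where it did not enter, then moved to the middle well, where it dropped in; it was left flat on the bottom, released, and handed in at about 11 s, though no verdict came back (I viewed 11 pictures, one over the limit of 10).

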